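# Flip the cover open and press restart

## Robot

A 6-joint arm with a two-finger parallel gripper is mounted at the origin on the work surface. World frame = base frame: x ahead of the robot, y to its left, z up, the work surface at z = 0. Lengths are in m, angles in rad, forces in N, time in s.
With the tool pointing down it reaches from about 0.425 to 1.125 m from the base axis. Payload 14.9 kg.
Tool frame: the origin (TCP) lies between the finger pads; the fingertips stand 14 mm ahead of it and the grasp point (between the pads) lies 5 mm behind it; z points along the fingers, y is the line along which they close (so a half turn about z gives the same grasp; the last joint's range is limited). The gripper opens to 91 mm and grips with 3 to 60 N. Pads are 32 mm wide; open, the fingers measure 118 mm over their backs; the gripper's body (76 mm by 178 mm) begins 60 mm behind the grasp point.
Start: joints at [1.289, 0.379, 1.734, -0, 1.028, -0.033], TCP at [0.172, 0.678, 0.189] pointing down, gripper open.
Joint ranges: [-2.77, 2.77], [-0.74, 2.19], [0, 2.66], [-1.06, 4.2], [0.31, 2.87], [-3.08, 3.08]. Speed limits (rad/s): [1.89, 1.89, 2.39, 3.14, 3.14, 3.14].

## Interface

Orientations are given as a unit quaternion [x, y, z, w].
In Python, from workcell import readout, get_image, robot, finder gives the robot as it stands.
- The arm moves only by the tool servo_tool, never from a script. Its argument "motion" is a list that holds one entry, the list of rows, each a list of 7 numbers: the shift along the tool's x, y, z in units of 1 m (1.0 is 1 m), then the turn, a rotation vector about the tool's x, y, z in units of 45 degrees (1.0 is 45 degrees), then the gripper's target within -1 to 1 (fully open at 1, half-way at 0, shut at -1). A call has 1 to 5 rows; each row is the pose to reach, as a shift and turn from the pose commanded when the call began, along the tool's axes at that moment; what a row does not reach only later rows make up. A row lasts 1/8 s, in which the tool goes at most 62.5 mm and 10.7 degrees, less where a joint would pass 70% of its speed; a pose out of reach is approached as far as the arm can. A call with a number of a shift or a turn outside -1 to 1 is refused whole. A call with a gripper value outside its range is refused whole. The fingers move at their own pace and stop on an object; "squeeze" is the grip in N (left out, the last holds). Time passes only in rows, so rows that repeat a pose let the fingers close. It gives the time, the measured TCP pose, the force, the opening and the grip force at its end, in the units of the state.
- readout.observe(): the state, without advancing time (a new reading comes with each control period).
- get_image(name): name is "scene" or "top" or "wrist"; returns a dict with "color" (480x640x3 uint8, red, green, blue), "camera_matrix" (3x3 intrinsics, pixels), "position" and "rotation" of the camera in the world. Camera axes: x right, y down, z forward; pixel columns grow to the right and rows downward; lengths in m; the calibration is good to about 2 mm. A picture is of the moment at which its call begins. There is no depth.
- robot.job_done(): hands the job in; it is judged then, once.
Trained networks look in a picture, given as the dict that the camera call returned (one of the last four; its "shot" number tells which), for a name from the list of things; names that differ only in an ending like _2 or _b are one class to them, and where a whole thing is asked for, a point or a joint stands for the part that bears it (a point fixed in the world has none). Each returns a list of dicts, best first, with "p" (0 to 1); they miss things now and then, are a little off and sometimes report something else, mostly with a low value. They report only what shows in the picture. A call takes as long as a camera call.
- finder.boxes_of(picture, query): "location" ([x, y, z] in m, in world coordinates, good to about 4 mm: the middle of the surface that is visible of it).
- finder.tip_of(picture, query): "location" ([x, y, z] in m, in world coordinates, good to about 4 mm: a listed point, or the origin of a listed thing).
The state is a dict: "time": time; "joint_pos": joint angles; "qd": joint speeds; "joint_torque": joint torques, N m; "tcp_pos": TCP position; "orientation": TCP orientation; "wrist_force": force on the tool from outside, world axes, zero at the start; "wrist_torque": the same for the moment, N m; "finger_gap": opening from 0.0 (shut) to 1.0 (fully open); "grip_force": force on a finger pad.
Only numpy, scipy, OpenCV 4.12 (cv2) and the standard library are available. Lean on these libraries where they do the work, as an engineer would, in place of code of your own. Each camera call takes 0.05 s, during which the arm holds its last target. There are 200 camera calls.

## Task

The transmitter's control box needs a restart. With a fingertip, push the orange cover up by its front lip and on over the top until it lies back open by itself, then press the green button inside fully down and let it come back up. Do not pinch the cover, do not press the red button, do not lift, tip or shove the box, and leave the microphone, jar and screwdriver where they are.

Things in the scene. Friction and masses are not known exactly. Their poses are not given: they have to be found in the camera images.
- box: Black control box standing loose on the white shelf, 140 (x, front to back) x 180 (y) x 80 mm high, walls 5 mm, about 2 kg. Origin: centre of its underside; its x axis points from the front (lip side) to the back (hinge side), z up; its yaw varies. Inside, a grey deck lies 24 mm below the rim and carries the two buttons.
- cover (a joint): Angle of the orange cover in rad: 0 closed and flat on the box, growing as it opens upward and backward to a stop at 1.95 (leaning back). Freely hinged along the back rim: it falls shut below about 1.5, and beyond that falls back and stays open by its weight. The cover weighs 0.1 to 0.22 kg: a plate 180 mm wide (along the box's y), 6 mm thick, reaching 146 mm from the hinge, that is 6 mm beyond the box's front wall, and there turning up into a lip.
- hinge (a point): Point on the hinge axis at mid width, at the cover's underside: 70 mm behind the box's centre, 80.5 mm above the shelf. The axis runs along the box's y. Its own axes turn with the cover.
- lip (a point): Free outer edge of the cover's lip (underside, mid width), moves with the cover. The lip is as wide as the cover (180 mm), 28 mm long, 3 mm thick at its edge and sloping up and outwards at 30 degrees; closed, its edge is 169 mm in front of the hinge and 14 mm above it (95 mm above the shelf), with free space below it in front of the box.
- restart (a joint): Travel of the green button in m: 0 up, 0.006 fully down; sprung, 1.5 N to start and 5 N fully down.
- restart_top (a point): Centre of the top of the green button (diameter 28 mm, in a black collar of 44 mm); 78 mm above the shelf, 2 mm below the box's rim, 15 mm in front of the box's centre and 40 mm to its +y side. Hidden until the cover is open.
- stop (a joint): Travel of the red button in m, 0 up, 0.006 down. Not to be pressed.
- stop_top (a point): Centre of the top of the red button, like the green one but 40 mm to the box's -y side.
- mic: Black hand microphone lying on its back, 60 x 85 x 30 mm with a talk key on one long side and a 15 mm stub at one end, loose beside the box. Origin: centre of its underside.
- fuse_jar: Small jar of spare fuses with blue cap, diameter 48 mm, 55 mm high, loose beside the box. Origin: centre of its underside.
- screwdriver: Screwdriver with red handle, 170 mm long, 26 mm thick, lying in front of the box. Origin: middle of its underside, x along it.

How it is judged:
By the outcome, as a careful person would: the job done as asked, in the order asked, and still so for the second after the job is handed in, with the robot touching nothing.
It also fails if it takes over 54 s, if anything falls off the work surface, if the arm or the gripper's body presses on something with over 40 N, if the wrist force passes 120 N, or if a joint passes its speed limit or range.

## Working session

There is one attempt and no reset: what is moved stays moved. The work goes in short steps, Python scripts to look and compute and a tool call to move; the robot and the scene stay as the last step left them, time stands still between calls to the robot, and variables do not carry over. Pictures are saved under pics/ and viewed, at most 10 in all, crops included, and the job is handed in when it is done.

Besides the shell and the picture viewer there is one more tool, called after "Call:" as name([rows], argument=value, ...), one row to a line, values as JSON. servo_tool: Moves the arm, as the interface text tells. Its arguments: {"type":"object","properties":{"motion":{"type":"array"},"squeeze":{"type":"number"}},"required":["motion"]}

```bash
mkdir -p pics; python3 - <<'E'
from workcell import readout, get_image, robot, finder
import cv2
s=readout.observe();print(s['time'],s['tcp_pos'],s['orientation'],s['finger_gap'])
ims=[]
for n in ("scene","top"):
    p=get_image(n); ims.append(p["color"])
    for q in ("lip","hinge","box","mic","fuse_jar","screwdriver"):
        print(n,q,[(r['location'],round(r['p'],2)) for r in finder.tip_of(p,q)[:2]])
    cv2.imwrite(f"pics/{n}0.png",p["color"][:,:,::-1])
E
```

```text
0.0 [0.17221532 0.67804889 0.18797693] [ 1.24071476e-01  9.92273131e-01 -5.39627203e-04 -1.00386505e-04] 0.9962732563489197
scene lip [([0.5198, -0.0245, 0.0971], 0.63)]
scene hinge [([0.6875, -0.0195, 0.0787], 0.68)]
scene box [([0.617, -0.0195, 0.0023], 0.6)]
scene mic [([0.6344, -0.2314, 0.001], 0.67)]
scene fuse_jar [([0.6132, 0.1635, -0.0021], 0.72)]
scene screwdriver [([0.4505, -0.0448, 0.0007], 0.66)]
top lip [([0.5163, -0.0203, 0.0935], 0.6)]
top hinge [([0.6905, -0.017, 0.0805], 0.58)]
top box [([0.6222, -0.0201, -0.0034], 0.89)]
top mic [([0.6328, -0.2304, 0.0039], 0.94)]
top fuse_jar [([0.6111, 0.162, 0.0016], 0.74)]
top screwdriver []
```

View pics/scene0.png

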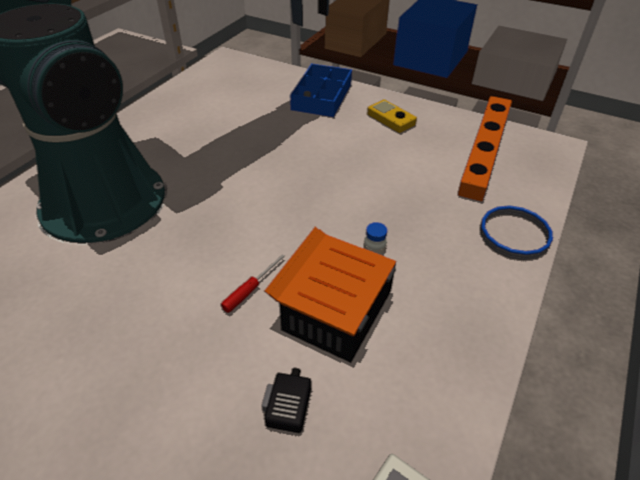

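View pics/top0.png

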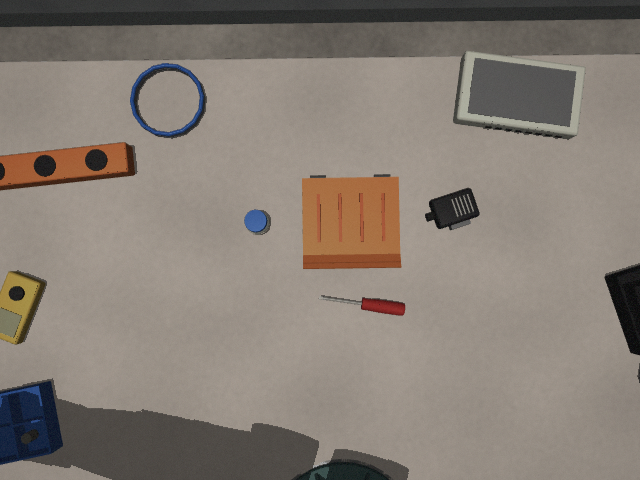

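The box is nearly square to the world (lip row 268, hinge row 178, columns 302–400). Its centre is about (0.62, -0.02). The screwdriver lies just in front, the jar on +y and the mic on -y. Next I go in front of the lip with the fingers shut.

```bash
cat > h.py <<'E'
from workcell import readout, get_image, robot, finder
import numpy as np
from scipy.spatial.transform import Rotation as R
def go(pos,tilt=0,yaw=0,side=0,s=None):
    """tool y along world y; tilt forward, side: tilt toward -y, yaw about world z; degrees"""
    s=s or readout.observe()
    Z=R.from_euler('z',yaw,degrees=True)*R.from_euler('x',-side,degrees=True)*R.from_euler('y',-tilt,degrees=True)*R.from_matrix([[-1,0,0],[0,1,0],[0,0,-1]])
    c=R.from_quat(s['orientation']); d=c.inv().apply(np.array(pos)-s['tcp_pos']); w=(c.inv()*Z).as_rotvec()/(np.pi/4)
    print('shift',d.round(4),'turn',w.round(3),'rows',(np.linalg.norm(d)/.0625).round(1),(np.linalg.norm(w)*45/10.7).round(1))
def st():
    s=readout.observe(); r=R.from_quat(s['orientation']).as_matrix()
    print(round(s['time'],2),'tcp',s['tcp_pos'].round(4),'z',r[:,2].round(3),'y',r[:,1].round(3),'tip',(s['tcp_pos']+.014*r[:,2]).round(4),'F',np.round(s['wrist_force'],1),'q',np.round(s['joint_pos'],3),'gap',round(s['finger_gap'],2))
    return s
E
python3 -c "
from h import *
st();go([.46,.0,.28]);go([.46,0,.28],20)"
```

```text
0.7 tcp [0.1724 0.6785 0.1887] z [ 0.  0. -1.] y [0.246 0.969 0.   ] tip [0.1724 0.6785 0.1747] F [ 0.6 -0.2 -0.2] q [ 1.289  0.379  1.734 -0.     1.028 -0.033] gap 1.0
shift [-0.4458 -0.5868 -0.0913] turn [ 0.     0.    -0.317] rows 11.9 1.3
shift [-0.4458 -0.5868 -0.0913] turn [-0.055 -0.442 -0.313] rows 11.9 2.3
```

Call:
servo_tool([
  [[-0.446, -0.587, -0.091, 0, 0, -0.317, -1], [-0.446, -0.587, -0.091, 0, 0, -0.317, -1], [-0.446, -0.587, -0.091, 0, 0, -0.317, -1], [-0.446, -0.587, -0.091, 0, 0, -0.317, -1], [-0.446, -0.587, -0.091, 0, 0, -0.317, -1]],
])

```text
time: 1.32
tcp_pos: [0.2939, 0.3912, 0.2273]
orientation: [-0.0, 1.0, 0.0, 0.0]
wrist_force: [0.3, -0.0, 0.6]
finger_gap: 0.481
grip_force: 0.0
```

```bash
python3 -c "
from h import *
st();go([.46,0,.28]);go([.46,0,.28],20)"
```

```text
1.32 tcp [0.2939 0.3912 0.2273] z [ 0.  0. -1.] y [-0.001  1.     0.   ] tip [0.2939 0.3912 0.2133] F [ 0.3 -0.   0.6] q [ 0.879 -0.013  2.127 -0.     1.027 -0.692] gap 0.48
shift [-0.1659 -0.3913 -0.0528] turn [0.001 0.001 0.001] rows 6.9 0.0
shift [-0.1659 -0.3913 -0.0528] turn [ 0.001 -0.444  0.001] rows 6.9 1.9
```

Call:
servo_tool([
  [[-0.166, -0.391, -0.053, 0, 0, 0, -1], [-0.166, -0.391, -0.053, 0, 0, 0, -1], [-0.166, -0.391, -0.053, 0, 0, 0, -1], [-0.166, -0.391, -0.053, 0, 0, 0, -1], [-0.166, -0.391, -0.053, 0, 0, 0, -1]],
])

```text
time: 1.95
tcp_pos: [0.4151, 0.1055, 0.2663]
orientation: [-0.0, 1.0, 0.0, 0.001]
wrist_force: [1.2, 0.8, 0.2]
finger_gap: 0.003
grip_force: 0.0
```

Call:
servo_tool([
  [[-0.04, -0.1, 0, 0, -0.5, 0, -1], [-0.04, -0.1, 0, 0, -0.5, 0, -1], [-0.04, -0.1, 0, 0, -0.5, 0, -1], [-0.04, -0.1, 0, 0, -0.5, 0, -1]],
])

```text
time: 2.45
tcp_pos: [0.4545, 0.0076, 0.2659]
orientation: [0.0, 0.981, 0.0, 0.195]
wrist_force: [-0.2, -0.1, 0.5]
finger_gap: 0.005
grip_force: 0.0
```

```bash
python3 -c "
from h import *
st()"
```

```text
2.45 tcp [0.4545 0.0076 0.2659] z [ 0.382  0.    -0.924] y [0. 1. 0.] tip [0.4599 0.0076 0.253 ] F [-0.2 -0.1  0.5] q [-0.046 -0.342  2.362  0.026  0.73  -1.632] gap 0.01
```

```bash
python3 -c "
from h import *
go([.465,-.02,.12],40);go([.465,-.02,.08],40)"
```

```text
shift [ 0.0461 -0.0277  0.1388] turn [ 0.    -0.39  -0.001] rows 2.4 1.6
shift [ 0.0614 -0.0277  0.1758] turn [ 0.    -0.39  -0.001] rows 3.0 1.6
```

Call:
servo_tool([
  [[0.046, -0.028, 0.139, 0, -0.39, 0, -1], [0.046, -0.028, 0.139, 0, -0.39, 0, -1], [0.061, -0.028, 0.176, 0, -0.39, 0, -1], [0.061, -0.028, 0.176, 0, -0.39, 0, -1], [0.061, -0.028, 0.176, 0, -0.39, 0, -1]],
])

```text
time: 3.08
tcp_pos: [0.4438, -0.0331, 0.1655]
orientation: [-0.017, 0.945, 0.044, 0.325]
wrist_force: [0.3, -0.2, -0.6]
finger_gap: 0.001
grip_force: 0.0
```

```bash
python3 -c "
from h import *
import cv2
st()
p=get_image('scene')
print([(r['location'],r['p']) for r in finder.tip_of(p,'lip')])
cv2.imwrite('pics/s1.png',cv2.resize(p['color'][150:400,180:450,::-1],None,fx=2,fy=2))
go([.505,-.02,.078],40)"
```

```text
3.08 tcp [ 0.4438 -0.0331  0.1655] z [ 0.612  0.094 -0.785] y [-0.061  0.996  0.071] tip [ 0.4523 -0.0318  0.1545] F [ 0.3 -0.2 -0.6] q [-0.312 -0.231  2.591  1.047  0.326 -2.853] gap 0.0
[([0.5179, -0.0249, 0.096], 0.84)]
shift [0.0029 0.0032 0.1071] turn [ 0.12  -0.051  0.002] rows 1.7 0.5
```

View pics/s1.png

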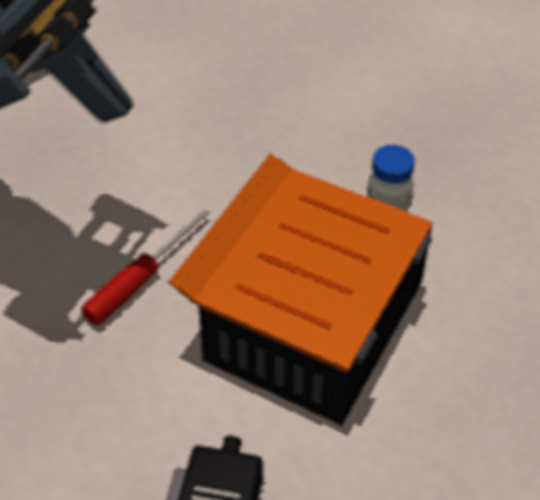

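```bash
cat > k.py <<'E'
import numpy as np
from scipy.optimize import least_squares
D=[(.379,1.734,(.1724,.6785,.1887),(0,0,-1)),(-.013,2.127,(.2939,.3912,.2273),(0,0,-1)),(-.342,2.362,(.4545,.0076,.2659),(.382,0,-.924)),(-.231,2.591,(.4438,-.0331,.1655),(.612,.094,-.785))]
def W(p,q2,q3):
    a,h,L2,L3,e,Lt=p; f=q2+q3
    return np.array([a+L2*np.sin(q2)+L3*np.sin(f)+e*np.cos(f),h+L2*np.cos(q2)+L3*np.cos(f)-e*np.sin(f)])
def res(p):
    o=[]
    for q2,q3,t,z in D:
        w=np.array(t)-p[5]*np.array(z); o+=list(W(p,q2,q3)-[np.hypot(*w[:2]),w[2]])
    return np.r_[o,1e-3*(p-[0.1,.4,.45,.45,0,.3])]
s=least_squares(res,[0.1,.4,.45,.45,0,.3]);p=s.x;print(p.round(4),np.abs(s.fun[:8]).max())
for tcp in ((.47,.10),(.47,.08),(.48,.08),(.505,.08),(.51,.12),(.55,.16),(.62,.2)):
  for t in (15,20,25,30,35,40,45):
    T=np.radians(t); w=np.array([tcp[0]-p[5]*np.sin(T),tcp[1]+p[5]*np.cos(T)])
    r=least_squares(lambda q:W(p,*q)-w,[-.2,2.4]); print(tcp,t,r.x.round(3),'q5',round(np.pi-T-r.x.sum(),3),'BAD' if r.cost>1e-6 or r.x[1]>2.66 or r.x[0]<-.74 or np.pi-T-r.x.sum()<.31 else '')
E
python3 k.py
```

```text
[5.000e-04 3.184e-01 5.496e-01 6.040e-01 4.090e-02 2.934e-01] 0.0001004694326667277
(0.47, 0.1) 15 [0.054 2.375] q5 0.451 
(0.47, 0.1) 20 [0.03  2.422] q5 0.341 
(0.47, 0.1) 25 [0.013 2.468] q5 0.224 BAD
(0.47, 0.1) 30 [0.005 2.512] q5 0.101 BAD
(0.47, 0.1) 35 [0.008 2.554] q5 -0.031 BAD
(0.47, 0.1) 40 [0.024 2.592] q5 -0.173 BAD
(0.47, 0.1) 45 [0.057 2.626] q5 -0.326 BAD
(0.47, 0.08) 15 [0.1  2.38] q5 0.4 
(0.47, 0.08) 20 [0.08  2.427] q5 0.286 BAD
(0.47, 0.08) 25 [0.067 2.472] q5 0.166 BAD
(0.47, 0.08) 30 [0.064 2.515] q5 0.039 BAD
(0.47, 0.08) 35 [0.073 2.555] q5 -0.097 BAD
(0.47, 0.08) 40 [0.096 2.591] q5 -0.244 BAD
(0.47, 0.08) 45 [0.135 2.623] q5 -0.402 BAD
(0.48, 0.08) 15 [0.116 2.362] q5 0.402 
(0.48, 0.08) 20 [0.096 2.408] q5 0.288 BAD
(0.48, 0.08) 25 [0.083 2.454] q5 0.168 BAD
(0.48, 0.08) 30 [0.08  2.497] q5 0.041 BAD
(0.48, 0.08) 35 [0.088 2.537] q5 -0.094 BAD
(0.48, 0.08) 40 [0.11  2.573] q5 -0.24 BAD
(0.48, 0.08) 45 [0.148 2.605] q5 -0.397 BAD
(0.505, 0.08) 15 [0.154 2.315] q5 0.411 
(0.505, 0.08) 20 [0.135 2.362] q5 0.296 BAD
(0.505, 0.08) 25 [0.122 2.407] q5 0.176 BAD
[... 352 characters left out ...]
0.12) 35 [0.02  2.477] q5 0.033 BAD
(0.51, 0.12) 40 [0.029 2.517] q5 -0.103 BAD
(0.51, 0.12) 45 [0.051 2.553] q5 -0.248 BAD
(0.55, 0.16) 15 [0.074 2.203] q5 0.603 
(0.55, 0.16) 20 [0.045 2.252] q5 0.496 
(0.55, 0.16) 25 [0.021 2.3  ] q5 0.384 
(0.55, 0.16) 30 [0.004 2.347] q5 0.267 BAD
(0.55, 0.16) 35 [-0.006  2.392] q5 0.145 BAD
(0.55, 0.16) 40 [-0.007  2.434] q5 0.016 BAD
(0.55, 0.16) 45 [0.003 2.474] q5 -0.12 BAD
(0.62, 0.2) 15 [0.132 2.05 ] q5 0.699 
(0.62, 0.2) 20 [0.101 2.1  ] q5 0.591 
(0.62, 0.2) 25 [0.076 2.15 ] q5 0.479 
(0.62, 0.2) 30 [0.055 2.199] q5 0.364 
(0.62, 0.2) 35 [0.04  2.246] q5 0.244 BAD
(0.62, 0.2) 40 [0.033 2.291] q5 0.12 BAD
(0.62, 0.2) 45 [0.034 2.333] q5 -0.01 BAD
```

```bash
cat > ik.py <<'E'
import numpy as np, itertools
from scipy.optimize import least_squares
from scipy.spatial.transform import Rotation as R
a,h,L2,L3,e,Lt=.0,.3184,.5496,.604,.0409,.2934
LO=np.array([-2.77,-.74,0,-1.06,.31,-3.08]);HI=np.array([2.77,2.19,2.66,4.2,2.87,3.08])
S4,S6,C6=1,1,0
def fk(q,s4=None,s6=None,c6=None):
    s4=S4 if s4 is None else s4;s6=S6 if s6 is None else s6;c6=C6 if c6 is None else c6
    f=q[1]+q[2]; r=L2*np.sin(q[1])+L3*np.sin(f)+e*np.cos(f); z=h+L2*np.cos(q[1])+L3*np.cos(f)-e*np.sin(f)
    M=R.from_euler('ZYZYZ',[q[0],f,s4*q[3],q[4],s6*q[5]+c6])
    return np.array([r*np.cos(q[0]),r*np.sin(q[0]),z])+Lt*M.as_matrix()[:,2],M
if __name__=='__main__':
    T=[([1.289,.379,1.734,0,1.028,-.033],[.124071,.992273,-.00054,-.0001]),([-.046,-.342,2.362,.026,.73,-1.632],[0,.981,0,.195]),([-.312,-.231,2.591,1.047,.326,-2.853],[-.017,.945,.044,.325])]
    for s4,s6,c in itertools.product((1,-1),(1,-1),(0,1,2,3)):
        er=max((fk(q,s4,s6,c*np.pi/2)[1].inv()*R.from_quat(o)).magnitude() for q,o in T)
        if er<.05: print(s4,s6,c,er,fk(T[2][0],s4,s6,c*np.pi/2)[0])
E
python3 ik.py
```

```text
Traceback (most recent call last):
  File "ik.py", line 15, in <module>
    er=max((fk(q,s4,s6,c*np.pi/2)[1].inv()*R.from_quat(o)).magnitude() for q,o in T)
  File "ik.py", line 15, in <genexpr>
    er=max((fk(q,s4,s6,c*np.pi/2)[1].inv()*R.from_quat(o)).magnitude() for q,o in T)
            ~~^^^^^^^^^^^^^^^^^^^
  File "ik.py", line 10, in fk
    M=R.from_euler('ZYZYZ',[q[0],f,s4*q[3],q[4],s6*q[5]+c6])
  File "scipy/spatial/transform/_rotation.pyx", line 1413, in scipy.spatial.transform._rotation.Rotation.from_euler
ValueError: Expected axis specification to be a non-empty string of upto 3 characters, got ZYZYZ
```

```bash
sed -i "s/M=R.from_euler('ZYZYZ',\[\(.*\)\])/M=R.from_euler('ZY',[q[0],f])*R.from_euler('ZYZ',[s4*q[3],q[4],s6*q[5]+c6])/" ik.py; python3 ik.py
```

```text
1 1 1 0.0016909402099475953 [ 0.43710223 -0.05548771  0.16548608]
```

```bash
sed -i "s/S4,S6,C6=1,1,0/S4,S6,C6=1,1,np.pi\/2/; s/return np.array(\[r\*np.cos(q\[0\]),r\*np.sin(q\[0\]),z\])/return R.from_euler('z',q[0]).apply([r,.0232,z])/" ik.py
cat > plan.py <<'E'
from ik import *
q0=np.array([-.312,-.231,2.591,1.047,.326,-2.853]); print(fk(q0)[0])
def ori(tilt,yaw): return R.from_euler('z',yaw,degrees=True)*R.from_euler('y',-tilt,degrees=True)*R.from_matrix([[-1,0,0],[0,1,0],[0,0,-1]])
def ik(pos,O,seeds):
    best=None
    for s in seeds:
        r=least_squares(lambda q:np.r_[(fk(q)[0]-pos)*5,(O.inv()*fk(q)[1]).as_rotvec()],np.clip(s,LO+.01,HI-.01),bounds=(LO,HI))
        if best is None or r.cost<best.cost:best=r
    return best
if __name__=='__main__':
    seeds=[q0,[-.3,0,2.4,1,.8,0],[-.4,0,2.4,1.5,.8,1],[-.4,0,2.4,1.5,.8,-2],[-.2,.2,2.2,2,1,-1],[0.3,.1,2.3,-.8,.8,-1],[0,.1,2.3,3,.8,0]]
    for tilt in (35,45):
      for yaw in (30,45,60,-45):
        for roll in (0,90):
          b=ik(np.array([.5,-.04,.085]),ori(tilt,yaw)*R.from_euler('z',roll,degrees=True),seeds)
          print(tilt,yaw,roll,'%.1e'%b.cost,b.x.round(2))
E
python3 plan.py
```

```text
[ 0.44422376 -0.03340777  0.16548608]
35 30 0 4.4e-30 [-0.4   0.17  2.42  1.28  0.5   2.65]
35 30 90 1.8e-31 [-0.4   0.17  2.42  1.28  0.5  -2.07]
35 45 0 6.7e-29 [-0.45  0.22  2.35  1.08  0.66  2.56]
35 45 90 1.3e-31 [-0.45  0.22  2.35  1.08  0.66 -2.15]
35 60 0 2.3e-31 [-0.47  0.27  2.27  0.92  0.8   2.47]
35 60 90 3.4e-31 [-0.47  0.27  2.27  0.92  0.8  -2.25]
35 -45 0 2.5e-03 [ 0.12  0.17  2.37 -1.06  0.51  0.27]
35 -45 90 2.5e-03 [ 0.12  0.17  2.37 -1.06  0.51  1.84]
45 30 0 4.8e-31 [-0.49  0.23  2.46  1.62  0.64  2.23]
45 30 90 7.6e-31 [-0.49  0.23  2.46  1.62  0.64 -2.48]
45 45 0 2.6e-31 [-0.54  0.28  2.37  1.31  0.79  2.26]
45 45 90 6.8e-32 [-0.54  0.28  2.37  1.31  0.79 -2.45]
45 60 0 1.0e-29 [-0.56  0.34  2.27  1.08  0.93  2.25]
45 60 90 5.8e-31 [-0.56  0.34  2.27  1.08  0.93 -2.47]
45 -45 0 1.5e-02 [0.15 0.26 2.51 4.2  0.61 1.28]
45 -45 90 2.6e-02 [ 0.17  0.18  2.34 -1.06  0.6   1.89]
```

```bash
cat > g.py <<'E'
from h import *
from plan import ori,ik
from ik import LO,HI
from scipy.spatial.transform import Slerp
def g(pos,tilt,yaw,roll=90,s=None):
    """row for a world pose, with a joint-space check along the way"""
    s=s or readout.observe(); c=R.from_quat(s['orientation']); Z=ori(tilt,yaw)*R.from_euler('z',roll,degrees=True)
    d=c.inv().apply(np.array(pos)-s['tcp_pos']); w=(c.inv()*Z).as_rotvec()
    q=s['joint_pos'];bad=0
    for k in np.linspace(.2,1,5):
        b=ik(s['tcp_pos']+k*(np.array(pos)-s['tcp_pos']),c*R.from_rotvec(k*w),[q]); q=b.x; bad=max(bad,b.cost)
    print('shift',d.round(4),'turn',(w/(np.pi/4)).round(3),'rows %.1f %.1f'%(np.linalg.norm(d)/.0625,np.degrees(np.linalg.norm(w))/10.7),'q',q.round(2),'bad %.0e'%bad)
E
python3 -c "
from g import *
g([.45,-.08,.14],40,45);g([.465,-.075,.09],40,45);g([.465,-.075,.09],45,60)"
```

```text
[ 0.44422376 -0.03340777  0.16548608]
shift [ 0.0086 -0.0488  0.0191] turn [-0.379  0.361  1.2  ] rows 0.8 5.5 q [-0.65  0.08  2.4   1.01  0.86 -2.2 ] bad 5e-20
shift [ 0.0273 -0.0483  0.0681] turn [-0.379  0.361  1.2  ] rows 1.4 5.5 q [-0.62  0.22  2.39  1.13  0.78 -2.34] bad 2e-18
shift [ 0.0273 -0.0483  0.0681] turn [-0.612  0.471  0.942] rows 1.4 5.1 q [-0.67  0.32  2.29  1.01  0.98 -2.5 ] bad 3e-19
```

Call:
servo_tool([
  [[0.004, -0.025, 0.01, -0.1, 0.09, 0.3, -1], [0.008, -0.049, 0.019, -0.25, 0.24, 0.8, -1], [0.008, -0.049, 0.019, -0.25, 0.24, 0.8, -1], [0.008, -0.049, 0.019, -0.25, 0.24, 0.8, -1], [0.008, -0.049, 0.019, -0.25, 0.24, 0.8, -1]],
])

```text
time: 3.8
tcp_pos: [0.4516, -0.081, 0.1422]
orientation: [0.241, 0.921, 0.23, 0.202]
wrist_force: [0.7, 0.4, -0.2]
finger_gap: 0.007
grip_force: 0.0
```

```bash
python3 -c "
from g import *
st();g([.465,-.075,.085],40,45)"
```

```text
[ 0.44422376 -0.03340777  0.16548608]
3.8 tcp [ 0.4516 -0.081   0.1422] z [ 0.482  0.326 -0.813] y [0.351 0.779 0.52 ] tip [ 0.4584 -0.0764  0.1308] F [ 0.7  0.4 -0.2] q [-0.584 -0.005  2.444  0.987  0.701 -2.423] gap 0.01
shift [ 0.0075 -0.0204  0.0549] turn [-0.13   0.123  0.399] rows 0.9 1.8 q [-0.62  0.23  2.39  1.14  0.77 -2.36] bad 3e-20
```

Call:
servo_tool([
  [[0.0, 0.0, 0.0, -0.13, 0.123, 0.399, -1], [0.0, 0.0, 0.0, -0.13, 0.123, 0.399, -1], [0.008, -0.02, 0.055, -0.13, 0.123, 0.399, -1], [0.008, -0.02, 0.055, -0.13, 0.123, 0.399, -1], [0.008, -0.02, 0.055, -0.13, 0.123, 0.399, -1]],
])

```text
time: 4.42
tcp_pos: [0.4644, -0.0739, 0.0862]
orientation: [0.358, 0.868, 0.316, 0.132]
wrist_force: [0.1, 0.9, 0.4]
finger_gap: 0.004
grip_force: 0.0
```

```bash
python3 -c "
from g import *
import cv2
st();g([.507,-.033,.077],40,45)
p=get_image('scene')
print([(r['location'],r['p']) for r in finder.tip_of(p,'lip')])
cv2.imwrite('pics/s2.png',cv2.resize(p['color'][150:400,180:450,::-1],None,fx=2,fy=2))"
```

```text
[ 0.44422376 -0.03340777  0.16548608]
4.42 tcp [ 0.4644 -0.0739  0.0862] z [ 0.456  0.454 -0.765] y [0.538 0.543 0.644] tip [ 0.4708 -0.0676  0.0755] F [0.1 0.9 0.4] q [-0.621  0.226  2.392  1.143  0.773 -2.363] gap 0.0
shift [-0.0013  0.0393  0.0451] turn [0.002 0.002 0.004] rows 1.0 0.0 q [-0.48  0.27  2.36  1.25  0.7  -2.33] bad 2e-21
[([0.5201, -0.0224, 0.0947], 0.6)]
```

View pics/s2.png

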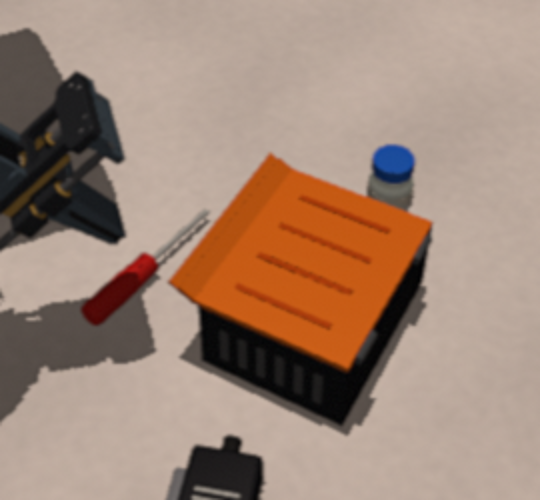

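The fingertip, at about (115,238) in the crop, is in front of the lip and above the screwdriver, so I slide it under the lip.

Call:
servo_tool([
  [[-0.001, 0.02, 0.023, 0, 0, 0, -1], [-0.001, 0.03, 0.034, 0, 0, 0, -1], [-0.001, 0.039, 0.045, 0, 0, 0, -1], [-0.001, 0.039, 0.045, 0, 0, 0, -1]],
])

```text
time: 5.03
tcp_pos: [0.5068, -0.0331, 0.0759]
orientation: [0.359, 0.868, 0.316, 0.133]
wrist_force: [-0.6, 0.3, -0.5]
finger_gap: 0.005
grip_force: 0.0
```

```bash
python3 -c "
from g import *
st();g([.51,-.033,.107],40,45)
s=get_image('scene')
import cv2
print([(r['location'],r['p']) for r in finder.tip_of(s,'lip')])
cv2.imwrite('pics/s3.png',cv2.resize(s['color'][150:400,180:450,::-1],None,fx=2,fy=2))
"
```

```text
[ 0.44422376 -0.03340777  0.16548608]
5.03 tcp [ 0.5068 -0.0331  0.0759] z [ 0.457  0.454 -0.765] y [0.539 0.542 0.644] tip [ 0.5132 -0.0268  0.0652] F [-0.6  0.3 -0.5] q [-0.478  0.274  2.358  1.255  0.702 -2.345] gap 0.01
shift [-0.0023  0.0218 -0.0223] turn [0.003 0.003 0.003] rows 0.5 0.0 q [-0.47  0.2   2.35  1.17  0.73 -2.22] bad 1e-24
[([0.5174, -0.0228, 0.0941], 0.88)]
```

View pics/s3.png

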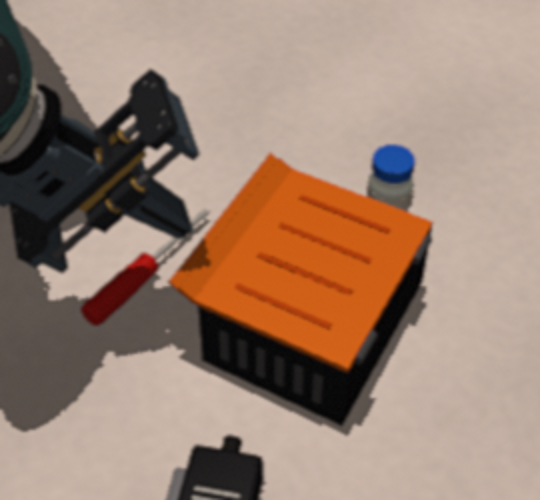

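```bash
python3 -c "
from g import *
for p in ([.508,-.033,.09],[.51,-.033,.105],[.516,-.033,.123],[.526,-.033,.141],[.545,-.033,.163],[.566,-.033,.183],[.617,-.033,.204],[.668,-.033,.212],[.69,-.033,.21]): g(p,40,45)" | grep shift
```

```text
shift [-0.0008  0.0105 -0.0099] turn [0.002 0.003 0.002] rows 0.2 0.0 q [-0.47  0.24  2.36  1.21  0.71 -2.28] bad 2e-29
shift [-0.0023  0.0213 -0.0205] turn [0.002 0.003 0.002] rows 0.5 0.0 q [-0.47  0.21  2.35  1.17  0.73 -2.23] bad 4e-25
shift [-0.0066  0.0361 -0.0315] turn [0.002 0.003 0.002] rows 0.8 0.0 q [-0.47  0.17  2.34  1.13  0.74 -2.16] bad 5e-22
shift [-0.0137  0.0531 -0.0407] turn [0.002 0.003 0.002] rows 1.1 0.0 q [-0.46  0.14  2.32  1.09  0.76 -2.1 ] bad 5e-20
shift [-0.0272  0.0775 -0.0488] turn [0.002 0.003 0.002] rows 1.5 0.0 q [-0.44  0.13  2.28  1.05  0.77 -2.02] bad 1e-18
shift [-0.0421  0.1017 -0.0545] turn [0.002 0.003 0.002] rows 2.0 0.0 q [-0.42  0.12  2.24  1.01  0.79 -1.95] bad 4e-18
shift [-0.0782  0.1428 -0.0473] turn [0.002 0.003 0.002] rows 2.7 0.0 q [-0.38  0.16  2.14  0.97  0.79 -1.86] bad 2e-29
shift [-0.1143  0.1755 -0.0301] turn [0.002 0.003 0.002] rows 3.4 0.0 q [-0.34  0.22  2.04  0.95  0.79 -1.8 ] bad 1e-26
shift [-0.1298  0.1861 -0.0185] turn [0.002 0.003 0.002] rows 3.6 0.0 q [-0.33  0.26  2.    0.95  0.79 -1.78] bad 3e-25
```

Call:
servo_tool([
  [[-0.001, 0.01, -0.01, 0, 0, 0, -1], [-0.002, 0.021, -0.02, 0, 0, 0, -1], [-0.004, 0.028, -0.026, 0, 0, 0, -1], [-0.007, 0.036, -0.032, 0, 0, 0, -1]],
])

```text
time: 5.62
tcp_pos: [0.5162, -0.0338, 0.1235]
orientation: [0.36, 0.868, 0.316, 0.132]
wrist_force: [0.4, -0.7, 0.4]
finger_gap: 0.002
grip_force: 0.0
```

```bash
python3 -c "
from g import *
import cv2
st()
for p in ([.526,-.033,.141],[.545,-.033,.163],[.566,-.033,.183],[.617,-.033,.204]): g(p,40,45)
s=get_image('scene')
for k in ('lip','hinge'): print([(r['location'],r['p']) for r in finder.tip_of(s,k)])
cv2.imwrite('pics/s4.png',cv2.resize(s['color'][150:400,180:450,::-1],None,fx=2,fy=2))
"
```

```text
[ 0.44422376 -0.03340777  0.16548608]
5.62 tcp [ 0.5162 -0.0338  0.1235] z [ 0.457  0.454 -0.765] y [0.54  0.541 0.644] tip [ 0.5226 -0.0275  0.1128] F [ 0.4 -0.7  0.4] q [-0.469  0.171  2.341  1.132  0.741 -2.17 ] gap 0.0
shift [-0.0064  0.017  -0.0085] turn [0.002 0.003 0.001] rows 0.3 0.0 q [-0.46  0.14  2.32  1.09  0.76 -2.1 ] bad 2e-29
shift [-0.0199  0.0415 -0.0166] turn [0.002 0.003 0.001] rows 0.8 0.0 q [-0.44  0.13  2.28  1.05  0.77 -2.02] bad 1e-23
shift [-0.0347  0.0657 -0.0223] turn [0.002 0.003 0.001] rows 1.2 0.0 q [-0.42  0.12  2.24  1.01  0.79 -1.95] bad 1e-20
shift [-0.0708  0.1068 -0.0151] turn [0.002 0.003 0.001] rows 2.1 0.0 q [-0.38  0.16  2.14  0.97  0.79 -1.86] bad 3e-30
[([0.5156, -0.0255, 0.0945], 0.68)]
[([0.6861, -0.0196, 0.0765], 0.77)]
```

View pics/s4.png

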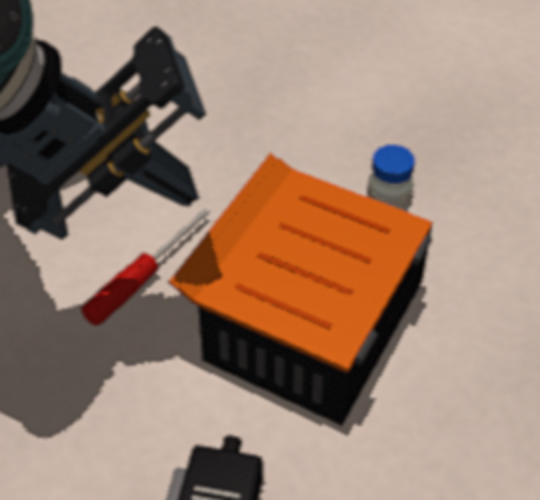

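```bash
python3 -c "
from g import *
s=get_image('scene');K=s['camera_matrix'];Rm=np.array(s['rotation']);t=np.array(s['position'])
def px(X):
    c=Rm.T@(np.array(X)-t);u=K@c;return ((u[:2]/u[2]-[180,150])*2).round(0)
o=readout.observe();r=R.from_quat(o['orientation']).as_matrix();T=o['tcp_pos']
for n,X in (('tcp',T),('tip',T+.014*r[:,2]),('yp',T+.014*r[:,2]+.0135*r[:,1]),('ym',T+.014*r[:,2]-.0135*r[:,1]),('xp',T+.014*r[:,2]+.016*r[:,0]),('xm',T+.014*r[:,2]-.016*r[:,0]),('lipL',(.518,.07,.095)),('lipR',(.518,-.11,.095)),('lipmid',(.518,-.02,.095))): print(n,px(X))
" | tail -9
```

```text
[ 0.44422376 -0.03340777  0.16548608]Traceback (most recent call last):
  File "<string>", line 7, in <module>
    for n,X in (('tcp',T),('tip',T+.014*r[:,2]),('yp',T+.014*r[:,2]+.0135*r[:,1]),('ym',T+.014*r[:,2]-.0135*r[:,1]),('xp',T+.014*r[:,2]+.016*r[:,0]),('xm',T+.014*r[:,2]-.016*r[:,0]),('lipL',(.518,.07,.095)),('lipR',(.518,-.11,.095)),('lipmid',(.518,-.02,.095))): print(n,px(X))
                                                                                                                                                                                                                                                                               ~~^^^
  File "<string>", line 5, in px
    c=Rm.T@(np.array(X)-t);u=K@c;return ((u[:2]/u[2]-[180,150])*2).round(0)
      ~~~~^^~~~~~~~~~~~~~~
ValueError: matmul: Input operand 1 has a mismatch in its core dimension 0, with gufunc signature (n?,k),(k,m?)->(n?,m?) (size 3 is different from 4)
```

```bash
sed -i '/print(fk(q0)/s/; print.*//' plan.py; cat >> g.py <<'E'
def px(s,X):
    c=R.from_quat(s['rotation']).inv().apply(np.array(X)-s['position']);u=s['camera_matrix']@c;return u[:2]/u[2]
E
python3 -c "
from g import *
s=get_image('scene')
o=readout.observe();r=R.from_quat(o['orientation']).as_matrix();T=o['tcp_pos'];P=T+.014*r[:,2]
for n,X in (('tcp',T),('tip',P),('yp',P+.0135*r[:,1]),('ym',P-.0135*r[:,1]),('xp',P+.016*r[:,0]),('xm',P-.016*r[:,0]),('lipL',(.518,.07,.095)),('lipR',(.518,-.11,.095)),('lipmid',(.518,-.02,.095))): print(n,((px(s,X)-[180,150])*2).round())
" | tail -9
```

```text
tcp [210. 198.]
tip [220. 204.]
yp [231. 195.]
ym [209. 213.]
xp [216. 192.]
xm [225. 217.]
lipL [269. 150.]
lipR [166. 279.]
lipmid [221. 211.]
```

```bash
python3 -c "
from g import *
import cv2
o=readout.observe();r=R.from_quat(o['orientation']).as_matrix();T=o['tcp_pos'];P=T+.014*r[:,2]
out=[]
for n,(x0,x1,y0,y1) in (('scene',(170,320,150,300)),('top',(280,430,200,350))):
    s=get_image(n); im=np.ascontiguousarray(s['color'][:,:,::-1]); im=cv2.resize(im[y0:y1,x0:x1],None,fx=2.6,fy=2.6,interpolation=cv2.INTER_CUBIC)
    for X,c in ((T,(0,255,0)),(P,(255,0,255)),(P+.0135*r[:,1],(255,255,0)),(P-.0135*r[:,1],(255,255,0)),(P+.016*r[:,0],(0,255,255)),(P-.016*r[:,0],(0,255,255))):
        cv2.circle(im,tuple(((px(s,X)-[x0,y0])*2.6).astype(int).tolist()),2,c,-1)
    out.append(im)
cv2.imwrite('pics/s5.png',np.hstack(out))
"
```

```text
(no output)
```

View pics/s5.png

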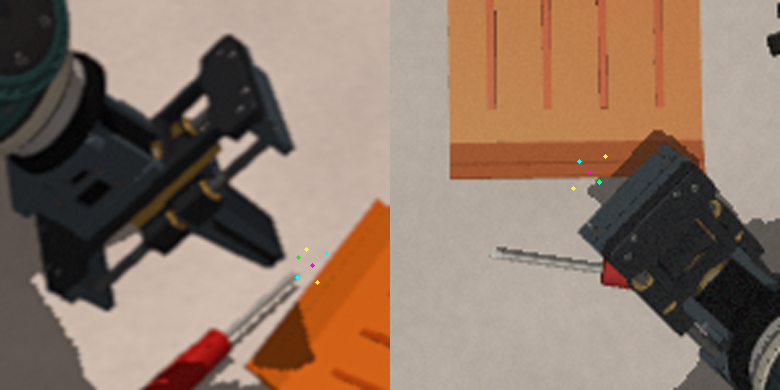

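```bash
python3 -c "
from g import *
import cv2
o=st();r=R.from_quat(o['orientation']).as_matrix();T=o['tcp_pos']
from ik import fk
print(fk(o['joint_pos'])[0])
out=[]
for n,(x0,x1,y0,y1) in (('scene',(170,320,150,300)),('top',(280,430,200,350))):
    s=get_image(n); im=np.ascontiguousarray(s['color'][:,:,::-1]); im=cv2.resize(im[y0:y1,x0:x1],None,fx=2.6,fy=2.6,interpolation=cv2.INTER_CUBIC)
    L=lambda v:tuple(((px(s,T+r@np.array(v))-[x0,y0])*2.6).astype(int).tolist())
    B=[(a,b,-.065) for a,b in ((.038,.089),(-.038,.089),(-.038,-.089),(.038,-.089))]
    F=[(a,b,.014) for a,b in ((.016,.0135),(-.016,.0135),(-.016,-.0135),(.016,-.0135))]
    for Q,c in ((B,(0,0,255)),(F,(0,255,0))):
        for i in range(4): cv2.line(im,L(Q[i]),L(Q[(i+1)%4]),c,1)
    cv2.line(im,L((0,0,-.293)),L((0,0,.014)),(255,0,255),1)
    out.append(im)
cv2.imwrite('pics/s6.png',np.hstack(out))
"
```

```text
5.97 tcp [ 0.5159 -0.0335  0.1227] z [ 0.457  0.454 -0.765] y [0.541 0.541 0.644] tip [ 0.5223 -0.0271  0.112 ] F [ 0.1 -0.1  0.3] q [-0.468  0.173  2.341  1.134  0.741 -2.172] gap 0.0
[ 0.51582369 -0.0339921   0.12257956]
```

View pics/s6.png

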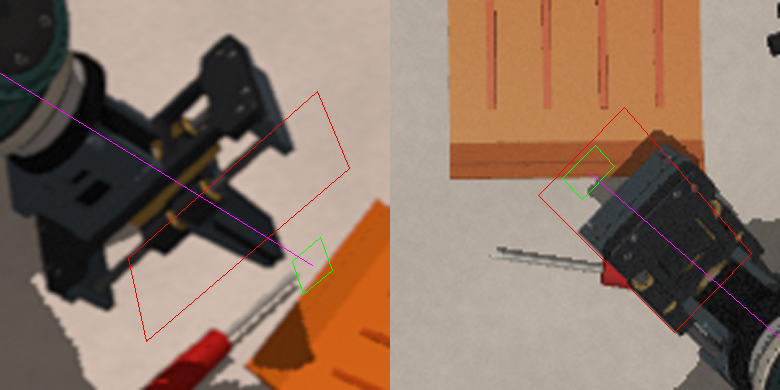

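The fingertip passed in front of the lip without touching it. The overlay shows the shut fingertips ending about 25 mm short of the nominal tip, at about (277,255) in the crop where (312,265) was expected. I back out and go in deeper.

```bash
python3 -c "
from g import *
for p in ([.476,-.063,.11],[.476,-.063,.058],[.497,-.042,.058],[.519,-.022,.058]): g(p,40,45)"
```

```text
shift [ 0.0074 -0.0459 -0.0219] turn [0.002 0.003 0.001] rows 0.8 0.0 q [-0.58  0.17  2.38  1.11  0.78 -2.26] bad 5e-22
shift [ 0.0075 -0.0794  0.0179] turn [0.002 0.003 0.001] rows 1.3 0.0 q [-0.58  0.3   2.38  1.23  0.73 -2.44] bad 1e-18
shift [ 0.0076 -0.0567  0.037 ] turn [0.002 0.003 0.001] rows 1.1 0.0 q [-0.51  0.31  2.36  1.28  0.7  -2.41] bad 1e-19
shift [ 0.0062 -0.0339  0.0562] turn [0.002 0.003 0.001] rows 1.1 0.0 q [-0.44  0.33  2.34  1.32  0.67 -2.38] bad 1e-20
```

Call:
servo_tool([
  [[0.007, -0.046, -0.022, 0, 0, 0, -1], [0.007, -0.079, 0.018, 0, 0, 0, -1], [0.007, -0.079, 0.018, 0, 0, 0, -1], [0.007, -0.057, 0.037, 0, 0, 0, -1], [0.006, -0.034, 0.056, 0, 0, 0, -1]],
])

```text
time: 6.7
tcp_pos: [0.5206, -0.0218, 0.0604]
orientation: [0.359, 0.868, 0.317, 0.133]
wrist_force: [-13.8, -8.4, 1.1]
finger_gap: 0.006
grip_force: 7.1
```

```bash
python3 -c "
from g import *
import cv2
o=st();r=R.from_quat(o['orientation']).as_matrix();T=o['tcp_pos']
out=[]
for n,(x0,x1,y0,y1) in (('scene',(200,350,150,300)),('top',(280,430,200,350))):
    s=get_image(n)
    if n=='scene': print([(q['location'],q['p']) for q in finder.tip_of(s,'lip')])
    im=np.ascontiguousarray(s['color'][:,:,::-1]); im=cv2.resize(im[y0:y1,x0:x1],None,fx=2.6,fy=2.6,interpolation=cv2.INTER_CUBIC)
    out.append(im)
cv2.imwrite('pics/s7.png',np.hstack(out))
for p in ([.521,-.022,.07],[.523,-.022,.085],[.528,-.022,.1],[.534,-.022,.115]): g(p,40,45)
"
```

```text
6.7 tcp [ 0.5206 -0.0218  0.0604] z [ 0.458  0.454 -0.764] y [0.539 0.541 0.645] tip [ 0.5271 -0.0154  0.0497] F [-13.8  -8.4   1.1] q [-0.439  0.323  2.342  1.323  0.675 -2.385] gap 0.01
[([0.5206, -0.0253, 0.0947], 0.76)]
shift [-0.0011  0.0066 -0.0073] turn [0.004 0.002 0.005] rows 0.2 0.0 q [-0.44  0.3   2.34  1.29  0.68 -2.34] bad 2e-30
shift [-0.0026  0.0173 -0.0179] turn [0.004 0.002 0.005] rows 0.4 0.0 q [-0.43  0.26  2.34  1.24  0.69 -2.28] bad 3e-26
shift [-0.0062  0.0297 -0.0271] turn [0.004 0.002 0.005] rows 0.7 0.0 q [-0.43  0.23  2.33  1.2   0.7  -2.22] bad 4e-23
shift [-0.0105  0.0426 -0.0358] turn [0.004 0.002 0.005] rows 0.9 0.0 q [-0.42  0.21  2.32  1.17  0.71 -2.17] bad 5e-21
```

View pics/s7.png

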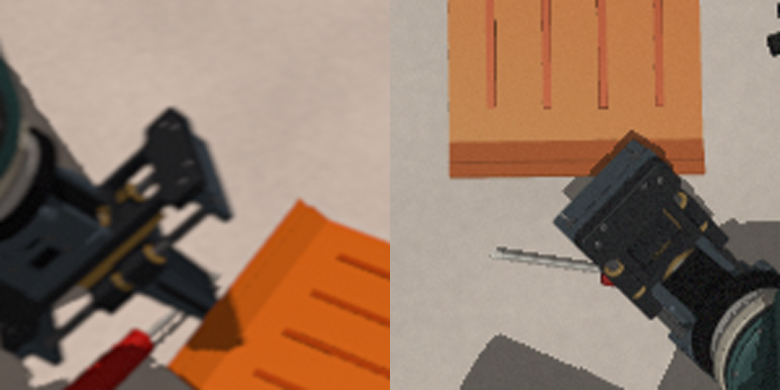

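The tip is now under the lip but presses it horizontally with about 16 N. I ease back a little and lift.

```bash
python3 -c "
from g import *
for p in ([.516,-.0255,.06],[.516,-.0255,.07],[.517,-.0255,.08],[.519,-.0255,.09]): g(p,40,45)"
```

```text
shift [-0.     -0.0045 -0.0036] turn [0.004 0.002 0.005] rows 0.1 0.0 q [-0.45  0.32  2.34  1.31  0.68 -2.38] bad 7e-20
shift [-0.0001  0.002  -0.0112] turn [0.004 0.002 0.005] rows 0.2 0.0 q [-0.45  0.29  2.35  1.28  0.69 -2.34] bad 3e-30
shift [-0.0008  0.009  -0.0184] turn [0.004 0.002 0.005] rows 0.3 0.0 q [-0.45  0.27  2.35  1.25  0.69 -2.31] bad 2e-27
shift [-0.0023  0.0165 -0.0251] turn [0.004 0.002 0.005] rows 0.5 0.0 q [-0.45  0.25  2.34  1.23  0.7  -2.27] bad 8e-25
```

Call:
servo_tool([
  [[0, -0.004, -0.003, 0, 0, 0, -1], [0, 0.003, -0.011, 0, 0, 0, -1], [-0.001, 0.01, -0.018, 0, 0, 0, -1], [-0.002, 0.017, -0.025, 0, 0, 0, -1]],
])

```text
time: 7.35
tcp_pos: [0.5184, -0.0265, 0.0894]
orientation: [0.36, 0.868, 0.316, 0.133]
wrist_force: [-0.4, -0.6, 0.3]
finger_gap: 0.007
grip_force: 0.0
```

```bash
python3 -c "
from g import *
import cv2
o=st()
for n in ('scene','top'):
    s=get_image(n)
    for k in ('lip','hinge','box'): print(n,k,[(q['location'],round(q['p'],2)) for q in finder.tip_of(s,k)])
    im=s['color']; m=(im[:,:,0]>150)&(im[:,:,2]<60); print(m[150:350,200:420].sum())
for p in ([.522,-.0255,.105],[.527,-.0255,.12],[.535,-.0255,.135],[.545,-.0255,.15],[.56,-.0255,.165]): g(p,40,45)
"
```

```text
7.35 tcp [ 0.5184 -0.0265  0.0894] z [ 0.458  0.453 -0.765] y [0.54  0.541 0.644] tip [ 0.5248 -0.0201  0.0787] F [-0.4 -0.6  0.3] q [-0.451  0.251  2.345  1.232  0.7   -2.282] gap 0.01
scene lip [([0.5188, -0.0219, 0.0953], 0.64)]
scene hinge [([0.6127, 0.1635, -0.0004], 0.65), ([0.6903, -0.0163, 0.0779], 0.59)]
scene box [([0.6174, -0.018, 0.0016], 0.62), ([0.6148, 0.1641, -0.0021], 0.34)]
7361
top lip [([0.5195, -0.0198, 0.0941], 0.83)]
top hinge [([0.6875, -0.0189, 0.0812], 0.71)]
top box [([0.6219, -0.0197, -0.0026], 0.56)]
883
shift [-0.0025  0.013  -0.011 ] turn [0.002 0.003 0.001] rows 0.3 0.0 q [-0.44  0.22  2.34  1.19  0.71 -2.22] bad 5e-29
shift [-0.0061  0.0254 -0.0202] turn [0.002 0.003 0.001] rows 0.5 0.0 q [-0.44  0.19  2.33  1.15  0.72 -2.16] bad 7e-25
shift [-0.0118  0.0394 -0.028 ] turn [0.002 0.003 0.001] rows 0.8 0.0 q [-0.43  0.17  2.31  1.11  0.74 -2.1 ] bad 2e-22
shift [-0.0189  0.0544 -0.0349] turn [0.002 0.003 0.001] rows 1.1 0.0 q [-0.42  0.15  2.29  1.08  0.75 -2.05] bad 1e-20
shift [-0.0295  0.0722 -0.0395] turn [0.002 0.003 0.001] rows 1.4 0.0 q [-0.41  0.14  2.26  1.05  0.76 -1.99] bad 3e-19
```

```bash
cat > m.py <<'E'
from g import *
import cv2
def om(im): 
    hsv=cv2.cvtColor(im,cv2.COLOR_RGB2HSV); m=((hsv[...,0]>5)&(hsv[...,0]<18)&(hsv[...,1]>170)&(hsv[...,2]>60)).astype(np.uint8)
    m[:200]=0; m[340:]=0; m[:,:255]=0; m[:,410:]=0; return m
def desc(im):
    c=max(cv2.findContours(om(im),cv2.RETR_EXTERNAL,cv2.CHAIN_APPROX_NONE)[0],key=cv2.contourArea)
    P=c[:,0]; return 'area',cv2.contourArea(c),'top',P[P[:,1].argmin()],'left',P[P[:,0].argmin()],'right',P[P[:,0].argmax()],'bot',P[P[:,1].argmax()]
E
python3 -c "
from m import *
print(desc(cv2.imread('pics/scene0.png')[:,:,::-1].copy()))
s=get_image('scene');print(desc(s['color'].copy()))
from plan import *
for th in (0,.07,.15,.3,.6,1.,1.95):
    x=.689-.1696*np.cos(th+.083);z=.0805+.1696*np.sin(th+.083);print(th,px(s,(x,.07,z)).round(1),px(s,(x,-.11,z)).round(1))
"
```

```text
('area', 7682.0, 'top', array([315, 227], dtype=int32), 'left', array([265, 290], dtype=int32), 'right', array([394, 265], dtype=int32), 'bot', array([352, 335], dtype=int32))
('area', 7719.5, 'top', array([315, 228], dtype=int32), 'left', array([266, 289], dtype=int32), 'right', array([395, 263], dtype=int32), 'bot', array([352, 335], dtype=int32))
0 [315.2 225.7] [264.1 290. ]
0.07 [315.9 221.5] [264.3 285.8]
0.15 [317.1 216.8] [265.1 281.3]
0.3 [320.9 208.4] [268.1 273.3]
0.6 [334.1 194.5] [280.5 260.7]
1.0 [362.6 184.5] [310.  253.5]
1.95 [453.3 213.9] [411.6 293.3]
```

```bash
python3 -c "
from m import *
o=st();r=R.from_quat(o['orientation']).as_matrix();T=o['tcp_pos']
def crop(n,x0,y0,w,h,f,ov=True):
    s=get_image(n); im=np.ascontiguousarray(s['color'][:,:,::-1]); np.save(f'pics/{n}_raw.npy',s['color'])
    im=cv2.resize(im[y0:y0+h,x0:x0+w],None,fx=f,fy=f,interpolation=cv2.INTER_CUBIC)
    im=np.clip(im.astype(float)*1.5,0,255).astype(np.uint8)
    if ov:
        for k in range(-4,2): cv2.circle(im,tuple(((px(s,T+r[:,2]*(.014+.01*k))-[x0,y0])*f).astype(int).tolist()),2,(0,255,0) if k else (255,0,255),-1)
    return im
a=crop('scene',240,190,100,75,4); b=crop('top',310,220,100,75,4); c=crop('wrist',0,0,640,480,.625,False)
cv2.imwrite('pics/s8.png',np.vstack([np.hstack([a,b]),np.hstack([c,np.zeros_like(c)])]))
"
```

```text
7.8 tcp [ 0.5182 -0.0258  0.0882] z [ 0.457  0.454 -0.765] y [0.54  0.541 0.644] tip [ 0.5246 -0.0194  0.0775] F [-0.2 -0.3 -0.1] q [-0.449  0.253  2.345  1.234  0.699 -2.284] gap 0.01
```

View pics/s8.png

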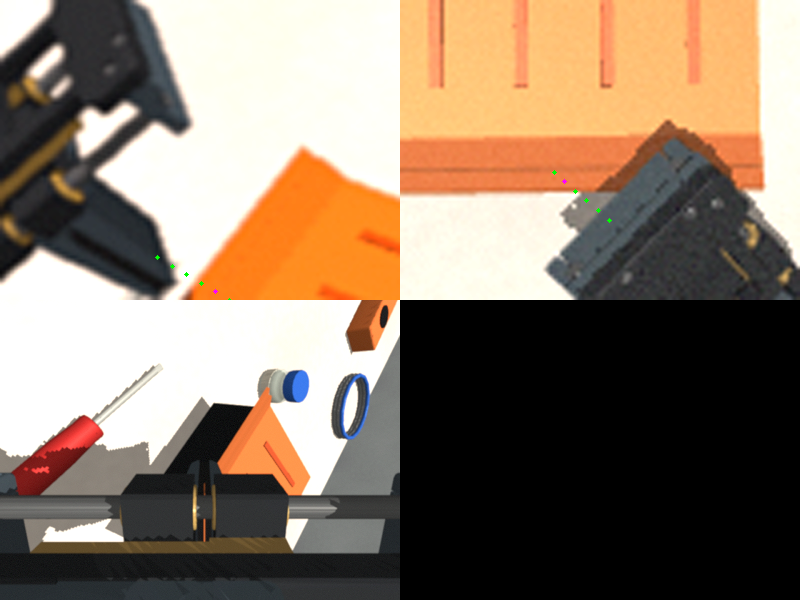

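The montage shows the whole hand sitting about 40 mm further back along the tool axis than the nominal figure. The finger's end edge runs from (155,215) to (178,285), with its centre at the -40 mm tick, so the real tip is near TCP - 26 mm. The lip is still closed, and I go in deeper.

```bash
python3 -c "
from g import *
for p in ([.482,-.06,.09],[.482,-.06,.04],[.508,-.036,.04],[.520,-.025,.04]): g(p,40,45)"
```

```text
shift [ 0.0015 -0.0371 -0.0334] turn [0.002 0.003 0.001] rows 0.8 0.0 q [-0.56  0.23  2.38  1.16  0.75 -2.32] bad 1e-22
shift [ 0.0016 -0.0693  0.0049] turn [0.002 0.003 0.001] rows 1.1 0.0 q [-0.56  0.36  2.37  1.29  0.71 -2.49] bad 2e-20
shift [ 0.0002 -0.0422  0.0276] turn [0.002 0.003 0.001] rows 0.8 0.0 q [-0.48  0.37  2.35  1.34  0.68 -2.46] bad 8e-23
shift [-0.0005 -0.0298  0.0381] turn [0.002 0.003 0.001] rows 0.8 0.0 q [-0.44  0.37  2.33  1.36  0.67 -2.45] bad 1e-23
```

Call:
servo_tool([
  [[0.001, -0.037, -0.033, 0, 0, 0, -1], [0.001, -0.069, 0.005, 0, 0, 0, -1], [0.001, -0.069, 0.005, 0, 0, 0, -1], [0, -0.042, 0.028, 0, 0, 0, -1], [0, -0.03, 0.038, 0, 0, 0, -1]],
])

```text
time: 8.57
tcp_pos: [0.521, -0.0238, 0.0417]
orientation: [0.359, 0.868, 0.317, 0.133]
wrist_force: [-0.4, 0.1, 0.1]
finger_gap: 0.008
grip_force: 0.0
```

```bash
python3 -c "
from m import *
st()
s=get_image('scene');print(desc(s['color'].copy()))
s=readout.observe();print(s['wrist_force'].round(1),s['tcp_pos'].round(4))
for p in ([.526,-.019,.04],[.527,-.019,.055],[.529,-.019,.07],[.532,-.019,.085]): g(p,40,45)"
```

```text
8.57 tcp [ 0.521  -0.0238  0.0417] z [ 0.458  0.455 -0.764] y [0.538 0.542 0.645] tip [ 0.5274 -0.0175  0.031 ] F [-0.4  0.1  0.1] q [-0.443  0.371  2.336  1.37   0.668 -2.452] gap 0.01
('area', 7741.5, 'top', array([315, 228], dtype=int32), 'left', array([265, 291], dtype=int32), 'right', array([395, 263], dtype=int32), 'bot', array([352, 335], dtype=int32))
[ 0.4 -0.2  0.3] [ 0.5216 -0.0233  0.0417]
shift [-0.0001  0.0036  0.0053] turn [0.004 0.003 0.005] rows 0.1 0.0 q [-0.43  0.38  2.33  1.38  0.66 -2.44] bad 3e-18
shift [-0.0008  0.0138 -0.0057] turn [0.004 0.003 0.005] rows 0.2 0.0 q [-0.42  0.34  2.33  1.33  0.67 -2.38] bad 1e-29
shift [-0.0023  0.0245 -0.0163] turn [0.004 0.003 0.005] rows 0.5 0.0 q [-0.42  0.31  2.33  1.29  0.68 -2.33] bad 3e-25
shift [-0.0045  0.0358 -0.0264] turn [0.004 0.003 0.005] rows 0.7 0.0 q [-0.42  0.27  2.32  1.25  0.68 -2.27] bad 2e-22
```

Call:
servo_tool([
  [[0, 0.004, 0.005, 0, 0, 0, -1], [-0.001, 0.014, -0.006, 0, 0, 0, -1], [-0.002, 0.024, -0.016, 0, 0, 0, -1], [-0.004, 0.036, -0.026, 0, 0, 0, -1]],
])

```text
time: 9.12
tcp_pos: [0.5294, -0.0202, 0.0837]
orientation: [0.36, 0.868, 0.316, 0.132]
wrist_force: [0.1, -0.2, -0.5]
finger_gap: 0.005
grip_force: 0.3
```

```bash
python3 -c "
from m import *
st()
s=get_image('scene');print(desc(s['color'].copy()))
for p in ([.535,-.019,.1],[.54,-.019,.115],[.546,-.019,.13],[.555,-.019,.145],[.565,-.019,.157]): g(p,40,45)"
```

```text
9.12 tcp [ 0.5294 -0.0202  0.0837] z [ 0.457  0.454 -0.765] y [0.541 0.541 0.644] tip [ 0.5358 -0.0139  0.073 ] F [ 0.1 -0.2 -0.5] q [-0.426  0.274  2.329  1.256  0.685 -2.286] gap 0.0
('area', 8160.0, 'top', array([317, 217], dtype=int32), 'left', array([267, 279], dtype=int32), 'right', array([395, 263], dtype=int32), 'bot', array([352, 335], dtype=int32))
shift [-0.0021  0.0126 -0.0084] turn [0.003 0.005 0.002] rows 0.2 0.0 q [-0.42  0.24  2.32  1.21  0.7  -2.22] bad 1e-29
shift [-0.0057  0.0249 -0.0176] turn [0.003 0.005 0.002] rows 0.5 0.0 q [-0.41  0.21  2.31  1.17  0.71 -2.16] bad 2e-25
shift [-0.01    0.0378 -0.0263] turn [0.003 0.005 0.002] rows 0.8 0.0 q [-0.41  0.19  2.3   1.13  0.72 -2.11] bad 1e-22
shift [-0.0164  0.0524 -0.0337] turn [0.003 0.005 0.002] rows 1.0 0.0 q [-0.4   0.17  2.28  1.1   0.73 -2.05] bad 8e-21
shift [-0.0235  0.0655 -0.0382] turn [0.003 0.005 0.002] rows 1.3 0.0 q [-0.39  0.16  2.26  1.07  0.74 -2.01] bad 1e-19
```

The cover is lifting, at about 0.17 rad, so I follow its arc.

```bash
python3 -c "
from m import *
for p in ([.535,-.019,.1],[.545,-.019,.116],[.552,-.019,.13],[.561,-.019,.142],[.572,-.019,.152],[.583,-.019,.161]): g(p,40,45)"
```

```text
shift [-0.0021  0.0126 -0.0084] turn [0.003 0.005 0.002] rows 0.2 0.0 q [-0.42  0.24  2.32  1.21  0.7  -2.22] bad 1e-29
shift [-0.0092  0.0283 -0.0161] turn [0.003 0.005 0.002] rows 0.5 0.0 q [-0.41  0.22  2.3   1.17  0.71 -2.15] bad 4e-25
shift [-0.0142  0.0411 -0.0236] turn [0.003 0.005 0.002] rows 0.8 0.0 q [-0.4   0.2   2.29  1.13  0.72 -2.1 ] bad 1e-22
shift [-0.0206  0.0537 -0.0286] turn [0.003 0.005 0.002] rows 1.0 0.0 q [-0.39  0.18  2.27  1.11  0.73 -2.06] bad 4e-21
shift [-0.0284  0.066  -0.0312] turn [0.003 0.005 0.002] rows 1.3 0.0 q [-0.38  0.18  2.25  1.08  0.73 -2.02] bad 6e-20
shift [-0.0362  0.0778 -0.033 ] turn [0.003 0.005 0.002] rows 1.5 0.0 q [-0.38  0.18  2.22  1.06  0.74 -1.98] bad 6e-19
```

Call:
servo_tool([
  [[-0.002, 0.013, -0.008, 0, 0, 0, -1], [-0.009, 0.028, -0.016, 0, 0, 0, -1], [-0.014, 0.041, -0.024, 0, 0, 0, -1], [-0.021, 0.054, -0.029, 0, 0, 0, -1], [-0.028, 0.066, -0.031, 0, 0, 0, -1]],
])

```text
time: 9.8
tcp_pos: [0.571, -0.0184, 0.1499]
orientation: [0.359, 0.868, 0.316, 0.132]
wrist_force: [-1.2, 0.5, -0.6]
finger_gap: 0.008
grip_force: 0.6
```

```bash
sed -i 's/m\[:200\]=0/m[:150]=0/; s/m\[:,410:\]=0/m[:,480:]=0/' m.py; python3 -c "
from m import *
st()
s=get_image('scene');print(desc(s['color'].copy()),[(r['location'],r['p']) for r in finder.tip_of(s,'lip')])
for p in ([.583,-.019,.161],[.6,-.019,.171],[.617,-.019,.178],[.634,-.019,.183],[.652,-.019,.186],[.67,-.019,.186],[.69,-.019,.186],[.71,-.019,.184]): g(p,40,45)"
```

```text
9.8 tcp [ 0.571  -0.0184  0.1499] z [ 0.457  0.454 -0.765] y [0.54  0.542 0.644] tip [ 0.5774 -0.012   0.1392] F [-1.2  0.5 -0.6] q [-0.385  0.182  2.25   1.094  0.73  -2.029] gap 0.01
('area', 8072.5, 'top', array([338, 194], dtype=int32), 'left', array([287, 258], dtype=int32), 'right', array([396, 264], dtype=int32), 'bot', array([353, 335], dtype=int32)) [([0.5658, -0.0215, 0.1994], 0.55)]
shift [-0.0082  0.0126 -0.0033] turn [0.003 0.005 0.003] rows 0.2 0.0 q [-0.38  0.18  2.22  1.06  0.74 -1.98] bad 5e-30
shift [-0.0202  0.0282 -0.0031] turn [0.003 0.005 0.003] rows 0.6 0.0 q [-0.36  0.18  2.19  1.04  0.75 -1.94] bad 2e-25
shift [-0.0323  0.0418 -0.0007] turn [0.003 0.005 0.003] rows 0.8 0.0 q [-0.35  0.2   2.16  1.03  0.75 -1.91] bad 2e-22
shift [-0.0443  0.0542  0.0033] turn [0.003 0.005 0.003] rows 1.1 0.0 q [-0.34  0.21  2.12  1.01  0.75 -1.88] bad 1e-20
shift [-0.057   0.0659  0.0093] turn [0.003 0.005 0.003] rows 1.4 0.0 q [-0.33  0.23  2.09  1.01  0.75 -1.86] bad 5e-19
shift [-0.0698  0.0756  0.0175] turn [0.003 0.005 0.003] rows 1.7 0.0 q [-0.32  0.26  2.06  1.    0.75 -1.84] bad 7e-18
shift [-0.0839  0.0864  0.0267] turn [0.003 0.005 0.003] rows 2.0 0.0 q [-0.31  0.29  2.02  0.99  0.75 -1.82] bad 2e-30
shift [-0.098   0.0958  0.0374] turn [0.003 0.005 0.003] rows 2.3 0.0 q [-0.3   0.32  1.98  0.99  0.75 -1.81] bad 6e-30
```

θ is about 0.7 and the forces are small, so I keep pushing over the top.

Call:
servo_tool([
  [[-0.008, 0.013, -0.003, 0, 0, 0, -1], [-0.02, 0.028, -0.003, 0, 0, 0, -1], [-0.032, 0.042, -0.001, 0, 0, 0, -1], [-0.044, 0.054, 0.003, 0, 0, 0, -1], [-0.057, 0.066, 0.009, 0, 0, 0, -1]],
])

```text
time: 10.52
tcp_pos: [0.6522, -0.0187, 0.1853]
orientation: [0.359, 0.868, 0.316, 0.132]
wrist_force: [-0.9, -0.6, 0.1]
finger_gap: 0.002
grip_force: 0.2
```

```bash
python3 -c "
from m import *
st()
s=get_image('scene');print(desc(s['color'].copy()),[(r['location'],r['p']) for r in finder.tip_of(s,'lip')])
for p in ([.668,-.019,.188],[.683,-.019,.188],[.698,-.019,.186],[.71,-.019,.184]): g(p,40,45)"
```

```text
10.53 tcp [ 0.6522 -0.0187  0.1853] z [ 0.457  0.454 -0.765] y [0.54  0.541 0.644] tip [ 0.6586 -0.0124  0.1746] F [-0.9 -0.6  0.1] q [-0.329  0.233  2.092  1.011  0.749 -1.863] gap 0.0
('area', 4383.0, 'top', array([389, 191], dtype=int32), 'left', array([337, 269], dtype=int32), 'right', array([397, 264], dtype=int32), 'bot', array([354, 336], dtype=int32)) [([0.6631, -0.0212, 0.2498], 0.82)]
shift [-0.0107  0.0095  0.0049] turn [0.003 0.004 0.002] rows 0.2 0.0 q [-0.32  0.25  2.06  1.    0.75 -1.84] bad 2e-30
shift [-0.0213  0.0175  0.0118] turn [0.003 0.004 0.002] rows 0.5 0.0 q [-0.31  0.27  2.03  0.99  0.75 -1.82] bad 3e-26
shift [-0.0319  0.0243  0.0202] turn [0.003 0.004 0.002] rows 0.7 0.0 q [-0.3   0.3   2.    0.99  0.75 -1.81] bad 9e-24
shift [-0.0403  0.0295  0.0272] turn [0.003 0.004 0.002] rows 0.9 0.0 q [-0.3   0.32  1.98  0.99  0.75 -1.81] bad 3e-22
```

Call:
servo_tool([
  [[-0.009, 0.008, 0.004, 0, 0, 0, -1], [-0.018, 0.015, 0.009, 0, 0, 0, -1], [-0.026, 0.02, 0.015, 0, 0, 0, -1], [-0.033, 0.025, 0.021, 0, 0, 0, -1], [-0.04, 0.03, 0.027, 0, 0, 0, -1]],
])

```text
time: 11.25
tcp_pos: [0.7087, -0.0185, 0.1838]
orientation: [0.359, 0.868, 0.316, 0.132]
wrist_force: [-0.4, -0.5, -0.1]
finger_gap: 0.005
grip_force: 0.0
```

```bash
python3 -c "
from m import *
st()
s=get_image('scene');print(desc(s['color'].copy()))
for k in ('lip','restart_top','stop_top','hinge'): print(k,[(r['location'],r['p']) for r in finder.tip_of(s,k)])
g([.66,-.06,.22],40,45);g([.6,.0,.25],0,0,0)"
```

```text
11.25 tcp [ 0.7087 -0.0185  0.1838] z [ 0.457  0.454 -0.765] y [0.54  0.541 0.644] tip [ 0.7151 -0.0121  0.1731] F [-0.4 -0.5 -0.1] q [-0.298  0.315  1.985  0.996  0.744 -1.813] gap 0.01
('area', 1017.5, 'top', array([434, 204], dtype=int32), 'left', array([354, 335], dtype=int32), 'right', array([434, 204], dtype=int32), 'bot', array([355, 337], dtype=int32))
lip [([0.7351, -0.0221, 0.2474], 0.89)]
restart_top [([0.6005, 0.0196, 0.0795], 0.64)]
stop_top [([0.6041, -0.0577, 0.0763], 0.59)]
hinge [([0.6887, -0.0162, 0.0813], 0.86)]
shift [ 0.0043 -0.0251 -0.0683] turn [0.002 0.003 0.001] rows 1.2 0.0 q [-0.39  0.21  2.04  0.93  0.83 -1.81] bad 4e-24
shift [ 0.0891 -0.0057 -0.0914] turn [ 0.843  0.353 -0.958] rows 2.0 5.6 q [-0.04  0.15  1.9   0.    1.09 -1.61] bad 9e-21
```

Call:
servo_tool([
  [[0.02, -0.01, -0.03, 0, 0, 0, -1], [0.055, -0.02, -0.07, 0, 0, 0, -1], [0.089, -0.006, -0.091, 0.2, 0.08, -0.23, -1], [0.089, -0.006, -0.091, 0.42, 0.17, -0.48, -1], [0.089, -0.006, -0.091, 0.63, 0.26, -0.72, -1]],
])

```text
time: 12.12
tcp_pos: [0.6002, -0.0006, 0.2508]
orientation: [0.169, 0.972, 0.148, 0.065]
wrist_force: [-0.6, -0.6, -0.1]
finger_gap: 0.005
grip_force: 0.0
```

```bash
python3 -c "
from m import *
st()
g([.602,.021,.2],0,0,0)"
```

```text
12.12 tcp [ 6.002e-01 -6.000e-04  2.508e-01] z [ 0.177  0.266 -0.948] y [0.309 0.899 0.31 ] tip [0.6027 0.0032 0.2375] F [-0.6 -0.6 -0.1] q [-0.185  0.092  2.001  0.369  0.951 -1.613] gap 0.01
shift [0.0097 0.0042 0.0542] turn [ 0.38   0.168 -0.434] rows 0.9 2.5 q [-0.    0.21  1.93 -0.    1.   -1.57] bad 2e-17
```

Call:
servo_tool([
  [[0, 0, 0, 0.13, 0.06, -0.15, -1], [0, 0, 0, 0.26, 0.12, -0.3, -1], [0.01, 0.004, 0.03, 0.38, 0.168, -0.434, -1], [0.01, 0.004, 0.054, 0.38, 0.168, -0.434, -1], [0.01, 0.004, 0.054, 0.38, 0.168, -0.434, -1]],
])

```text
time: 12.75
tcp_pos: [0.6006, 0.0221, 0.1976]
orientation: [0.001, 1.0, 0.002, -0.002]
wrist_force: [-0.2, -0.4, 0.8]
finger_gap: 0.004
grip_force: 0.0
```

```bash
python3 -c "
from m import *
o=st()
for n in ('scene','top'):
    s=get_image(n)
    for k in ('lip','restart_top','stop_top','hinge','box'): print(n,k,[(r['location'],round(r['p'],2)) for r in finder.tip_of(s,k)[:2]])
    if n=='scene':
        # dark finger silhouette along predicted tool axis: V at ticks
        for k in range(-70,40,5):
            u=px(s,o['tcp_pos']+[0,0,-.001*k]).round().astype(int); print(k,s['color'][u[1],u[0]],end=' ')
        np.save('pics/press.npy',s['color'])
"
```

```text
12.75 tcp [0.6006 0.0221 0.1976] z [-0.003  0.005 -1.   ] y [0.003 1.    0.005] tip [0.6006 0.0221 0.1836] F [-0.2 -0.4  0.8] q [-0.004  0.216  1.932  0.006  0.997 -1.576] gap 0.0
scene lip [([0.7625, -0.0212, 0.2344], 0.6)]
scene restart_top [([0.6012, 0.0186, 0.0774], 0.6)]
scene stop_top [([0.6062, -0.059, 0.0786], 0.48)]
scene hinge [([0.688, -0.0179, 0.0783], 0.66)]
scene box [([0.6197, -0.0209, 0.0009], 0.88)]
-70 [20 19 20] -65 [18 17 20] -60 [27 28 32] -55 [28 33 35] -50 [29 34 37] -45 [32 36 39] -40 [32 36 39] -35 [31 35 38] -30 [32 36 40] -25 [31 35 38] -20 [26 30 34] -15 [202 182 169] -10 [207 187 174] -5 [205 184 171] 0 [202 183 169] 5 [205 185 172] 10 [205 186 172] 15 [203 183 170] 20 [203 183 170] 25 [203 183 171] 30 [205 185 172] 35 [203 183 170] top lip [([0.763, -0.0152, 0.234], 0.56)]
top restart_top []
top stop_top []
top hinge []
top box []
```

The cover is open at its stop (θ about 1.93), and the real tip sits at about TCP - 20 mm. I descend on the green button.

Call:
servo_tool([
  [[-0.001, -0.002, 0.05, 0, 0, 0, -1], [-0.001, -0.002, 0.1, 0, 0, 0, -1], [-0.001, -0.002, 0.125, 0, 0, 0, -1], [-0.001, -0.002, 0.13, 0, 0, 0, -1], [-0.001, -0.002, 0.13, 0, 0, 0, -1]],
])

```text
time: 13.98
tcp_pos: [0.6032, 0.0202, 0.0696]
orientation: [0.002, 1.0, 0.002, 0.0]
wrist_force: [0.6, -0.3, 0.4]
finger_gap: 0.003
grip_force: 0.0
```

Call:
servo_tool([
  [[0, 0, 0.003, 0, 0, 0, -1], [0, 0, 0.005, 0, 0, 0, -1], [0, 0, 0.005, 0, 0, 0, -1]],
])

```text
time: 14.35
tcp_pos: [0.6029, 0.0202, 0.0643]
orientation: [0.002, 1.0, 0.002, -0.0]
wrist_force: [0.6, 0.1, 0.5]
finger_gap: 0.003
grip_force: 0.0
```

Call:
servo_tool([
  [[0, 0, 0.003, 0, 0, 0, -1], [0, 0, 0.006, 0, 0, 0, -1], [0, 0, 0.006, 0, 0, 0, -1]],
])

```text
time: 14.72
tcp_pos: [0.6026, 0.0203, 0.0576]
orientation: [0.002, 1.0, 0.002, -0.001]
wrist_force: [-0.2, -0.1, -0.1]
finger_gap: 0.006
grip_force: 0.0
```

Call:
servo_tool([
  [[0, 0, 0.002, 0, 0, 0, -1], [0, 0, 0.004, 0, 0, 0, -1], [0, 0, 0.004, 0, 0, 0, -1]],
])

```text
time: 15.1
tcp_pos: [0.6027, 0.0202, 0.0538]
orientation: [0.002, 1.0, 0.002, -0.0]
wrist_force: [-0.6, 0.5, -0.6]
finger_gap: 0.002
grip_force: 0.0
```

Call:
servo_tool([
  [[0, 0, 0.002, 0, 0, 0, -1], [0, 0, 0.004, 0, 0, 0, -1], [0, 0, 0.004, 0, 0, 0, -1]],
])

```text
time: 15.48
tcp_pos: [0.6029, 0.0203, 0.05]
orientation: [0.002, 1.0, 0.002, -0.0]
wrist_force: [0.4, -0.5, 3.1]
finger_gap: 0.001
grip_force: 1.5
```

```bash
python3 -c "
from m import *
o=st()
s=get_image('scene')
for k in ('restart_top','stop_top','hinge','lip'): print(k,[(r['location'],round(r['p'],2)) for r in finder.tip_of(s,k)[:2]])
for dx in (-.012,0,.012):
  print(dx,[(k,int(s['color'][tuple(px(s,o['tcp_pos']+[dx,-.007,-.001*k]).round().astype(int)[::-1])].max()),int(s['color'][tuple(px(s,o['tcp_pos']+[dx,-.007,-.001*k]).round().astype(int)[::-1])][1])) for k in range(-44,0,4)])
"
```

```text
15.47 tcp [0.6029 0.0203 0.05  ] z [-0.     0.005 -1.   ] y [0.003 1.    0.005] tip [0.6029 0.0204 0.036 ] F [ 0.4 -0.5  3.1] q [-0.007  0.427  1.979  0.007  0.736 -1.58 ] gap 0.0
restart_top []
stop_top [([0.6039, -0.0582, 0.0737], 0.5)]
hinge [([0.6874, -0.0178, 0.0788], 0.71)]
lip [([0.7647, -0.0213, 0.2353], 0.63)]
-0.012 [(-44, 43, 41), (-40, 18, 18), (-36, 20, 17), (-32, 40, 36), (-28, 43, 40), (-24, 41, 38), (-20, 42, 38), (-16, 42, 38), (-12, 43, 39), (-8, 38, 34), (-4, 13, 13)]
0 [(-44, 19, 19), (-40, 31, 28), (-36, 40, 36), (-32, 42, 38), (-28, 40, 38), (-24, 40, 38), (-20, 42, 39), (-16, 42, 38), (-12, 44, 39), (-8, 30, 27), (-4, 17, 15)]
0.012 [(-44, 40, 37), (-40, 41, 37), (-36, 41, 39), (-32, 42, 37), (-28, 40, 36), (-24, 41, 41), (-20, 57, 57), (-16, 46, 46), (-12, 12, 10), (-8, 14, 12), (-4, 14, 13)]
```

Contact with the button came at TCP z of about 0.0525. I press on to the end stop.

Call:
servo_tool([
  [[0, 0, 0.002, 0, 0, 0, -1], [0, 0, 0.004, 0, 0, 0, -1], [0, 0, 0.004, 0, 0, 0, -1], [0, 0, 0.004, 0, 0, 0, -1]],
])

```text
time: 16.23
tcp_pos: [0.603, 0.0203, 0.0468]
orientation: [0.002, 1.0, 0.002, -0.0]
wrist_force: [-4.7, -0.7, 18.2]
finger_gap: 0.003
grip_force: 9.0
```

Call:
servo_tool([
  [[0, 0, 0.001, 0, 0, 0, -1], [0, 0, 0.001, 0, 0, 0, -1]],
])

```text
time: 16.48
tcp_pos: [0.6031, 0.0203, 0.0465]
orientation: [0.002, 1.0, 0.002, -0.0]
wrist_force: [-9.9, -1.1, 31.1]
finger_gap: 0.003
grip_force: 15.7
```

Call:
servo_tool([
  [[0, 0, -0.005, 0, 0, 0, -1], [0, 0, -0.02, 0, 0, 0, -1], [0, 0, -0.06, 0, 0, 0, -1], [0, 0, -0.12, 0, 0, 0, -1], [0, 0, -0.18, 0, 0, 0, -1]],
])

```text
time: 17.1
tcp_pos: [0.6023, 0.0195, 0.227]
orientation: [0.002, 1.0, 0.002, -0.001]
wrist_force: [-0.3, -1.4, 0.6]
finger_gap: 0.006
grip_force: 0.0
```

Call:
servo_tool([
  [[0.06, 0, -0.05, 0, 0, 0, -1], [0.1, 0, -0.05, 0, 0, 0, -1], [0.1, 0, -0.05, 0, 0, 0, -1]],
])

```text
time: 17.48
tcp_pos: [0.5007, 0.0196, 0.2765]
orientation: [0.002, 1.0, 0.002, 0.001]
wrist_force: [0.6, 1.0, -0.0]
finger_gap: 0.005
grip_force: 0.0
```

```bash
python3 -c "
from m import *
st()
for n in ('scene','top'):
    s=get_image(n)
    for k in ('lip','restart_top','stop_top','hinge','box','mic','fuse_jar','screwdriver'): print(n,k,[(r['location'],round(r['p'],2)) for r in finder.tip_of(s,k)[:1]])
"
```

```text
17.48 tcp [0.5007 0.0196 0.2765] z [ 0.001  0.005 -1.   ] y [0.003 1.    0.005] tip [0.5007 0.0197 0.2625] F [ 0.6  1.  -0. ] q [-0.01  -0.049  2.065  0.005  1.124 -1.58 ] gap 0.0
scene lip [([0.7649, -0.0239, 0.2334], 0.66)]
scene restart_top [([0.6055, 0.0221, 0.0789], 0.56)]
scene stop_top [([0.7658, -0.0219, 0.2326], 0.62)]
scene hinge [([0.6886, -0.0139, 0.0762], 0.62)]
scene box [([0.6213, -0.0158, 0.0015], 0.59)]
scene mic [([0.6343, -0.232, 0.0048], 0.7)]
scene fuse_jar [([0.616, 0.1635, -0.001], 0.64)]
scene screwdriver [([0.4528, -0.0439, 0.002], 0.96)]
top lip [([0.7625, -0.0153, 0.2327], 0.69)]
top restart_top [([0.6094, 0.0219, 0.0795], 0.51)]
top stop_top [([0.6014, -0.0549, 0.077], 0.66)]
top hinge [([0.6912, -0.0156, 0.0805], 0.62)]
top box [([0.6222, -0.0191, -0.0001], 0.78)]
top mic [([0.6343, -0.2272, 0.0041], 0.93)]
top fuse_jar [([0.6118, 0.1627, 0.0043], 0.71)]
top screwdriver [([0.6063, 0.0217, 0.0778], 0.42)]
```

The cover is open, the green button is back up, and nothing else has moved, so I hand the job in.

```bash
python3 -c "
from workcell import robot
print(robot.job_done())"
```

```text
the job is handed in; nothing more can be done
None
```

I handed the job in at about 17.5 s: the cover was pushed over the top and lies open at its stop, and the green button was pressed to its end stop and is back up. The red button was not touched. The camera networks place the box, microphone, jar and screwdriver where they started, to within a few mm; two earlier tries at the lip missed, and one pressed it at about 16 N without shifting the box measurably.

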